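# Vent the drying canister and take off its lid

## Robot

A 6-joint arm with a two-finger parallel gripper is mounted at the origin on the work surface. World frame = base frame: x ahead of the robot, y to its left, z up, the work surface at z = 0. Lengths are in mm, angles in rad, forces in N, time in s.
With the tool pointing down it reaches from about 350 to 875 mm from the base axis. Payload 4.2 kg.
Tool frame: the origin (TCP) lies midway between the tips of the shut fingers; the grasp point (between the pads) lies 19 mm behind it (arm.tcp_to_grasp is the distance from the TCP to the grasp point, in mm); z points along the fingers, y is the line along which they close (so a half turn about z gives the same grasp; the last joint's range is limited). The gripper opens to 85 mm and grips with 20 to 120 N. Pads are 22 mm wide; open, the fingers measure 114 mm over their backs; the gripper's body (76 mm by 85 mm) begins 54 mm behind the grasp point. The pads swing forward as they close: fully open they stand 13 mm farther back than shut.
Start: joints at [1.465, 0.385, 0.008, 0, -1.194, -0.259], TCP at [222.944, 583.862, 231.312] pointing down, gripper open.
Joint ranges: [-3.14, 3.14], [-1.21, 2.06], [-1.07, 1.41], [-3.16, 2.05], [-2.99, -0.16], [-3.1, 3.1]. Speed limits (rad/s): [2.79, 2.79, 3.14, 3.14, 3.14, 3.14].

## Interface

Orientations are given as a unit quaternion [x, y, z, w].
In Python, from bench import arm, get_image gives the robot as it stands.
- The arm moves only by the tool drive_tool, never from a script. Its argument "deltas" is a list of rows, each a list of 2 entries, a list of its own where there are three numbers: the shift along the tool's x, y, z in cm, then the turn, a rotation vector about the tool's x, y, z in degrees. In form: [[[x, y, z], [ax, ay, az]], ...]. A call has 1 to 12 rows; each row shifts and turns the commanded pose from where the row before left it, along the tool's axes as they then stand; what a row does not reach is not made up. A row lasts 1/10 s, in which the tool goes at most 50 mm and 8.59 degrees, less where a joint would pass 70% of its speed; a pose out of reach is approached as far as the arm can. A call with a gripper value outside its range is refused whole. "claw" is the finger opening in cm, from 0 to 8.54, set as the call begins (left out, the last holds). The fingers move at their own pace and stop on an object; the grip force is fixed at half the most. Time passes only in rows, so rows that do not move let the fingers close. It gives the time, the measured TCP pose, the force, the opening and the grip force at its end, in the units of the state.
- arm.read_state(): the state, without advancing time (a new reading comes with each control period).
- get_image(name): name is "scene" or "top" or "wrist"; returns a dict with "img" (420x560x3 uint8, red, green, blue), "fx", "fy", "cx", "cy" (pixels), "eye" and "orientation" of the camera in the world; the wrist camera has in their place "mount" (4x4, takes a point from camera to tool coordinates, whose origin is the TCP and whose axes are the flange's). Camera axes: x right, y down, z forward; pixel columns grow to the right and rows downward; lengths in mm; the calibration is good to about 2 mm. A picture is of the moment at which its call begins: read the wrist's pose just before it. There is no depth.
- arm.job_done(): hands the job in; it is judged then, once.
The state is a dict: "clock": time; "joints": joint angles; "joint_vel": joint speeds; "joint_efforts": joint torques, N m; "position": TCP position; "ee_rot": TCP orientation; "contact_force": force on the tool from outside, world axes, zero at the start; "wrist_torque": the same for the moment, N m; "gripper_width": finger opening in mm; "grasp_force": force on a finger pad.
Only numpy, scipy, OpenCV 4.12 (cv2) and the standard library are available. Lean on these libraries where they do the work, as an engineer would, in place of code of your own. Each camera call takes 0.05 s, during which the arm holds its last target. There are 200 camera calls.

## Task

Vent the vacuum canister: swing the black-knobbed lever from its rest notch into the notch marked by the green studs (not the red ones), and leave it settled there. Only then lift the loose steel lid off the canister by its orange knob and set it down gently, right side up, wholly on the round blue pad. Do not drop the lid, and leave everything else on the bench as it stands.

Things in the scene. Friction and masses are not known exactly. Their poses are not given: they have to be found in the camera images.
- station: vacuum station, fixed to the bench: white base plate 12 mm thick, 180 mm (x) by 400 mm (y from -180 to +220). Origin on the bench under it; x away from its front, y left, z up. At y = -90 mm stands the steel canister; at y = +85 mm the grey valve block (90 x 150 mm, 62 mm tall) with the lever; a blue pipe hoop spans over the lever
- lever_pivot (a point): lever's hinge, 67 mm above the bench, at x = 0, y = +85 mm of the station, axes as the station's. The lever swings about the station's x axis in the plane x = 0, out of a slot in an aluminium drum of radius 55 mm round this axis, x = -47 to +47 mm
- pipe_mid (a point): middle of the blue pipe's level run (18 mm thick, at station x = +27 mm, 272 mm above the bench, y = -22 to +212 mm; at both ends it turns back to x = +78 mm and down to the base). It bars a vertical gripper from the lever's knob: come from the front (-x), under it, with the tool tilted 30 to 45 degrees
- vent_lever (a joint): lever angle, rad: 0 = rest notch, leaning 0.75 from upright to the station's +y (left); grows as it swings over to -y, end at 1.5. A spring detent draws it into the nearest of four notches, 0, 0.5, 1.0 and 1.5 (black lines on the drum); about 4 N at the knob takes it over to the next. Green studs mark 0.5 or 1.0, red studs the other
- lever_knob (a point): centre of the lever's black ball knob, 26 mm diameter, 120 mm from the pivot on a 10 mm steel stem; axes turn with the lever
- lever_mark (a point): point on the axis of the lever's stem 60 mm from the pivot, at the level of the studs; it coincides with the origin of green_studs when the lever is in the green notch
- green_studs: pair of green balls, 16 mm diameter, on the drum either side of the slot (27 mm before and behind the lever's plane); origin midway between them, in the lever's plane, 60 mm from the pivot. Fixed
- red_studs: the same in red, marking the wrong notch
- lid: loose steel lid, 0.2 kg: disc 116 mm in diameter, 5 mm thick, over a plug 92 mm in diameter, 8 mm deep, sitting loosely in the canister's mouth. Origin at the centre of the plug's underside, z up through the knob; orange knob 28 mm in diameter, 23 to 45 mm above the origin, on a 16 mm stem
- lid_knob (a point): centre of the lid's orange knob, 34 mm above the lid's origin
- canister_mouth (a point): centre of the canister's mouth at rim height, 107 mm above the bench; 110 mm outside, 102 mm inside diameter
- pad: round blue pad, 180 mm in diameter, 4 mm thick, fixed to the bench; origin at the centre of its underside
- plug: a turned brass plug, 26 mm across, 42 mm tall, standing on the front strip of the station's base; origin at the centre of its underside; leave it alone
- specimen_jar: small red jar with an orange cap, 40 mm across, 75 mm tall; origin at the centre of its underside; leave it alone
- tube_rack: white tube rack 70 x 220 mm, 53 mm tall, with small tubes; origin at the centre of its underside; leave it alone
- tip_box: clear box with a red top, 85 x 120 mm, 57 mm tall; origin at the centre of its underside; leave it alone
- beaker: steel beaker, 80 mm across, 110 mm tall, with forceps standing in it; origin at the centre of its underside; leave it alone
Things that resemble listed ones, but are neither listed nor needed, are in the scene too. There is more than one size of the pad; the one meant has the size given above. Leave any purple look-alike of the lid alone.

How it is judged (in metres and radians):
On the way, in this order (a step that is already met when the one before it is completed fails the run):
1. the lever has settled in the green notch, the lid still on (distance between lever_mark and green_studs below 0.007 m and velocity of joint vent_lever between -0.1 and 0.1 rad/s and distance between lid and canister_mouth below 0.02 m), for 0.3 s.
2. the lid is lifted clear of the canister (z of lid in the frame of canister_mouth above 0.015 m), for 0.1 s.
At the end, for the whole second after the job is handed in: The lever rests in the green notch (its stem within 7 mm of the studs' midpoint, about 0.11 rad), and the lid lies still and right side up (within 0.1 rad) on the blue pad, its centre within 35 mm of the pad's, its underside on the pad (distance between lever_mark and green_studs below 0.007 m and velocity of joint vent_lever between -0.1 and 0.1 rad/s and horizontal distance between lid and pad below 0.035 m and z of lid in the frame of pad between 0 and 0.01 m and angle between lid's own z axis and vertical below 0.1 rad and linear speed of lid below 0.03 m/s); the robot touches nothing.
It fails at once if the lid is taken off the canister while the lever is not in the green notch (not (distance between lever_mark and green_studs below 0.007 m) and distance between lid and canister_mouth above 0.025 m).
It fails at once if the lid is dropped (it moves faster than 0.5 m/s with no finger on it) (linear speed of lid above 0.5 m/s and contact force between lid and the fingers below 0.05 N).
It fails at once if a bystander is pushed more than 30 mm or tipped (distance of any of plug, specimen_jar, tube_rack, tip_box, beaker from where it was at the start of the episode above 0.03 m or angle between any of plug, specimen_jar, tube_rack, tip_box, beaker's own z axis and vertical above 0.35 rad).
It also fails if it takes over 59 s, if anything falls off the work surface, if the arm or the gripper's body presses on something with over 40 N, if the wrist force passes 120 N, or if a joint passes its speed limit or range.

## Working session

There is one attempt and no reset: what is moved stays moved. The work goes in short steps, Python scripts to look and compute and a tool call to move; the robot and the scene stay as the last step left them, time stands still between calls to the robot, and variables do not carry over. Pictures are saved under pics/ and viewed, at most 10 in all, crops included, and the job is handed in when it is done.

Besides the shell and the picture viewer there is one more tool, called after "Emit:" by a JSON object that holds its "fn" and its "kwargs", one argument or row to a line. drive_tool: Moves the arm, as the interface text tells. Its arguments: {"type":"object","properties":{"deltas":{"type":"array"},"claw":{"type":"number"}},"required":["deltas"]}

```bash
mkdir -p pics; cat > h.py <<'E'
import numpy as np, cv2, json
from scipy.spatial.transform import Rotation as R
from bench import arm, get_image
def snap(n,f):
    d=get_image(n); cv2.imwrite(f'pics/{f}.png',d['img'][:,:,::-1]); return d
E
python3 - <<'E'
from h import *
import pickle
for n in ['scene','top']:
    d=snap(n,n); pickle.dump(d,open(n+'.pkl','wb')); print({k:v for k,v in d.items() if k!='img'})
print(arm.read_state())
E
```

```text
{'fx': 543.9993519375616, 'fy': 543.9993519375616, 'cx': 282.7021554255822, 'cy': 205.0399401570399, 'eye': array([1226.80146307,  -27.67621638, 1369.24731704]), 'orientation': array([ 0.69061036,  0.66989653, -0.18462817, -0.20052034])}
{'fx': 482.3289572377732, 'fy': 482.3289572377732, 'cx': 276.30120400730357, 'cy': 207.22552514122847, 'eye': array([ 235.65485042,  -14.6593787 , 1373.92509107]), 'orientation': array([ 0.71782459, -0.68846032,  0.07108581, -0.07547876])}
{'clock': 0.1, 'joints': array([ 1.46461281e+00,  3.85500480e-01,  6.78998269e-03, -4.05136579e-04,
       -1.19398534e+00, -2.58598203e-01]), 'joint_vel': array([ 0.00017809, -0.00168682,  0.00249771,  0.00211479,  0.00055438,
        0.00087869]), 'joint_efforts': array([-8.05373857e-04, -3.93318486e+01,  1.88930619e+01,  4.19797897e+00,
       -2.57411564e-03,  4.66714795e-06]), 'position': array([222.77508751, 583.41337984, 230.33358329]), 'ee_rot': array([ 9.83398831e-01, -1.81454684e-01, -1.15431107e-04,  9.61332462e-04]), 'contact_force': array([-0.03322234, -0.42835585, -0.56262904]), 'wrist_torque': array([-0.01806421, -0.02193317, -0.00260242]), 'grasp_force': 0.0, 'gripper_width': 85.3369375429687}
```

View pics/scene.png

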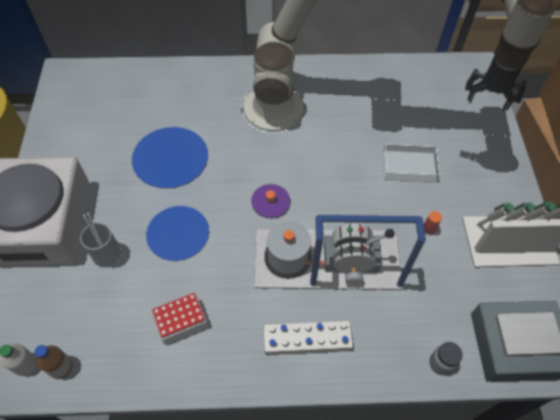

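View pics/top.png

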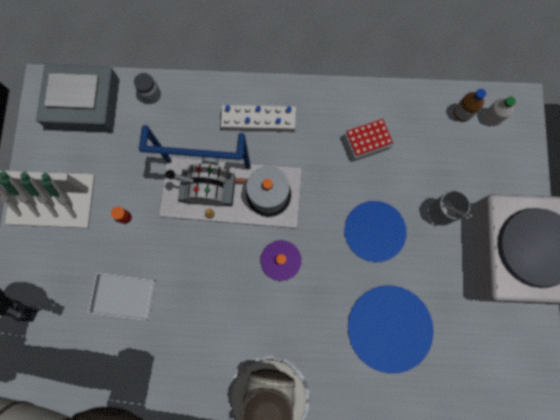

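The scene shows the station with the lid knob at top (268,184), the lever knob at (170,174), and the plug at (209,213). The look-alikes are:
- **Lids:** the steel lid on the canister (268,184), against the purple one (281,260).
- **Pads:** the small pad (376,231), about 62 px and so about 180 mm, against the large one (390,328), about 84 px.
- **Knobs:** the jar cap (120,214) is orange too.

I choose the steel lid and the small pad, and will check them in a crop.

```bash
python3 - <<'E'
import cv2
a=cv2.imread('pics/top.png')[120:240,130:310]; b=cv2.imread('pics/scene.png')[200:300,245:435]
a=cv2.resize(a,(780,520),interpolation=3)
b=cv2.resize(b,(798,420),interpolation=3)
cv2.imwrite('pics/ctop.png',a);cv2.imwrite('pics/cscene.png',b)
E
```

```text
(no output)
```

View pics/ctop.png

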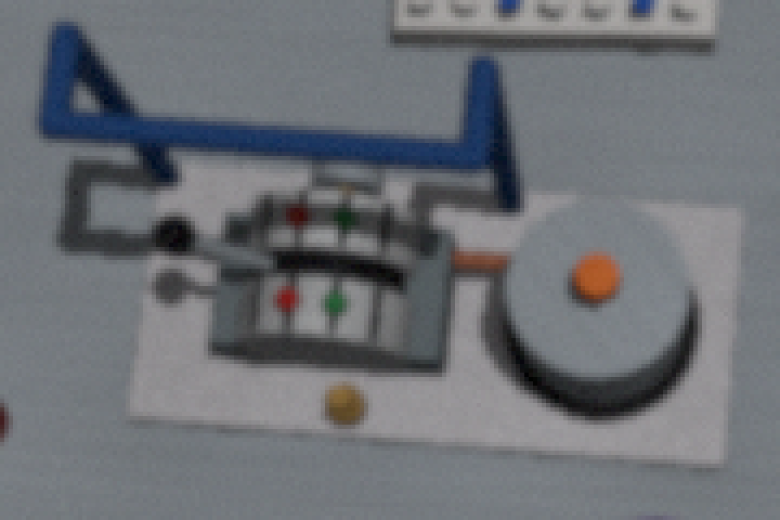

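View pics/cscene.png

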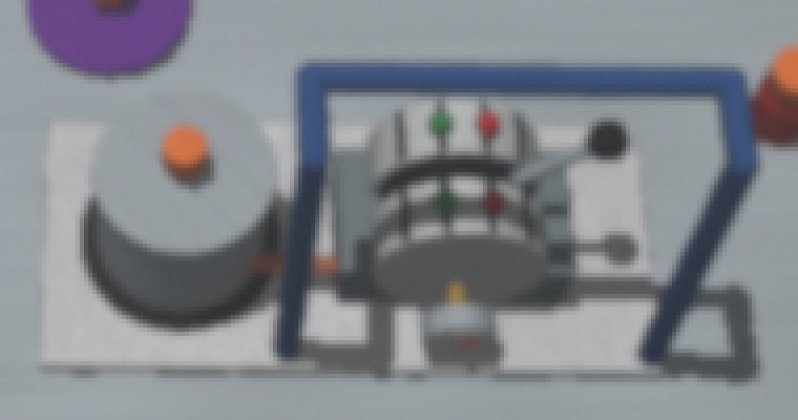

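The crops confirm the steel lid with its orange knob, at top-crop (597,278), and the lever at rest on the left, at (173,236). The red studs (298,216) and (287,300) are nearer the rest notch, and the green ones (345,217) and (336,303) are at 1.0. I'll fit the station pose next.

```bash
cat >> h.py <<'E'
import pickle
from scipy.optimize import least_squares
def proj(d,P):
    q=R.from_quat(d['orientation']).inv().apply(np.atleast_2d(P)-d['eye'])
    return np.c_[d['fx']*q[:,0]/q[:,2]+d['cx'], d['fy']*q[:,1]/q[:,2]+d['cy']]
def ray(d,uv,z):
    v=R.from_quat(d['orientation']).apply([(uv[0]-d['cx'])/d['fx'],(uv[1]-d['cy'])/d['fy'],1]); e=d['eye']
    return e+v*(z-e[2])/v[2]
def st(p,X): return R.from_euler('z',p[2]).apply(X)+[p[0],p[1],0]
E
python3 - <<'E'
from h import *
T=pickle.load(open('top.pkl','rb'));S=pickle.load(open('scene.pkl','rb'))
lv=lambda r,x,a:(x,85+r*np.sin(a),67+r*np.cos(a))
ft=[((-90,-180,12),(722,465)),((-90,220,12),(130,417)),((90,-180,12),(744,207)),((0,-90,133),(597,278)),(lv(120,0,.75),(173,236)),
(lv(60,27,-.25),(345,217)),(lv(60,-27,-.25),(336,303)),(lv(60,27,.25),(298,216)),(lv(60,-27,.25),(287,300)),((27,-22,272),(482,155)),((27,212,272),(60,125))]
fs=[((0,-90,133),(186,147)),(lv(120,0,.75),(608,140)),(lv(60,27,-.25),(446,203)),(lv(60,-27,-.25),(441,124)),(lv(60,27,.25),(494,202)),(lv(60,-27,.25),(488,124)),((27,-22,272),(313,80)),((27,212,272),(735,82))]
def prep(f,s,o): return np.array([a for a,_ in f],float),(np.array([b for _,b in f])+.5)/s-.5+o
XT,uT=prep(ft,13/3,[130,120]);XS,uS=prep(fs,4.2,[245,200])
f=lambda p:np.r_[(proj(T,st(p,XT))-uT).ravel(),(proj(S,st(p,XS))-uS).ravel()]
r=least_squares(f,[600,50,0],loss='soft_l1'); print(r.x); print(f(r.x).reshape(-1,2).round(1))
np.save('st.npy',r.x)
for n,X in dict(pivot=(0,85,67),knob0=lv(120,0,.75),knob1=lv(120,0,-.25),lidknob=(0,-90,133),pipeA=(27,-22,272),pipeB=(27,212,272)).items(): print(n,st(r.x,np.array(X)).round(1))
for d,n in((T,'T'),(S,'S')):
    h=cv2.cvtColor(d['img'],cv2.COLOR_RGB2HSV); m=cv2.inRange(h,(105,150,60),(125,255,255))
    for c in cv2.findContours(m,0,1)[0]:
        if cv2.contourArea(c)>1200:
            e=cv2.fitEllipse(c); ctr=ray(d,e[0],4)
            print(n,e,ctr.round(1),[np.linalg.norm(ray(d,q,4)[:2]-ctr[:2]).round(0) for q in c[::max(1,len(c)//6),0]])
print('plug',ray(T,((345.5)/(13/3)-.5+130,405.5/(13/3)-.5+120),42).round(), 'purple',ray(T,(281,259),35).round(),'beaker',ray(T,(454,206),110).round(),'tip',ray(T,(369,138),57).round())
E
```

```text
[ 5.63659861e+02  1.15555509e+02 -4.08775539e-02]
[[ 0.4  0.3]
 [-1.7  0.1]
 [-0.1 -0.5]
 [-0.2 -0.2]
 [-0.1 -0.4]
 [-0.5  0.2]
 [-0.6 -0.2]
 [-0.6 -0.4]
 [-0.4 -0.4]
 [-2.3  0.2]
 [-2.  -0.5]
 [-1.   1.2]
 [-0.5  0. ]
 [-0.6 -0.6]
 [-0.6 -0.2]
 [-0.5 -0.3]
 [-0.5 -0.1]
 [-0.8 -0.6]
 [-1.4  0.1]]
pivot [567.1 200.5  67. ]
knob0 [570.5 282.2 154.8]
knob1 [565.9 170.8 183.3]
lidknob [560.   25.6 133. ]
pipeA [589.7  92.5 272. ]
pipeB [599.3 326.3 272. ]
T ((390.12615966796875, 328.93304443359375), (81.75544738769531, 86.77385711669922), 148.5149383544922) [ 194.7 -327.7    4. ] [np.float64(117.0), np.float64(115.0), np.float64(114.0), np.float64(113.0), np.float64(113.0), np.float64(115.0), np.float64(117.0)]
T ((374.9484558105469, 231.02488708496094), (57.872108459472656, 60.57009506225586), 122.99800109863281) [ 466. -286.    4.] [np.float64(88.0), np.float64(85.0), np.float64(85.0), np.float64(83.0), np.float64(85.0), np.float64(86.0)]
S ((177.2013702392578, 232.85699462890625), (50.55302429199219, 60.09028625488281), 73.38314056396484) [ 472.3 -283.9    4. ] [np.float64(87.0), np.float64(86.0), np.float64(82.0), np.float64(80.0), np.float64(82.0), np.float64(85.0), np.float64(86.0)]
S ((169.52703857421875, 157.26805114746094), (57.052955627441406, 73.4246826171875), 78.85710144042969) [ 203.9 -325.6    4. ] [np.float64(117.0), np.float64(116.0), np.float64(109.0), np.float64(107.0), np.float64(110.0), np.float64(115.0), np.float64(117.0)]
plug [491. 188.  42.] purple [371. -19.  35.] beaker [ 525. -476.  110.] tip [ 727. -258.   57.]
```

```bash
cat >> h.py <<'E'
def toolrot(a,roll,yaw=0.0): # tilt a about station y, roll about station x
    p=np.load('st.npy'); d=np.array([np.sin(a),0,-np.cos(a)]); y=np.array([0,-1.,0])
    M=np.c_[np.cross(y,d),y,d]
    return R.from_euler('z',p[2]+yaw)*R.from_euler('x',roll)*R.from_matrix(M)
def plan(pos,rot,maxmm=40):
    s=arm.read_state(); q=R.from_quat(s['ee_rot']); v=(q.inv()*rot).as_rotvec(degrees=True); n=max(1,int(np.ceil(np.linalg.norm(v)/8)))
    t=rot.inv().apply(np.array(pos)-s['position']); m=max(1,int(np.ceil(np.linalg.norm(t)/maxmm)))
    print('turn',n,'x',(v/n).round(2),'| shift cm',(t/10).round(2),'rows',m,'x',(t/10/m).round(3))
def knob(q,r=120):
    a=.75-q; return st(np.load('st.npy'),np.array([0,85+r*np.sin(a),67+r*np.cos(a)]))
E
python3 - <<'E'
from h import *
r=toolrot(np.radians(40),-.3); d=r.as_matrix()[:,2]; print(d, r.as_matrix()[:,1])
print(knob(0)-110*d); plan(knob(0)-110*d,r)
print(get_image('wrist')['mount'])
E
```

```text
[ 0.63299929 -0.25246077 -0.73183021] [-0.03904094 -0.95453843  0.29552021]
[500.84627937 309.98350716 235.30398723]
turn 7 x [-1.4   6.02 -3.38] | shift cm [17.47 25.16 24.14] rows 10 x [1.747 2.516 2.414]
[[-2.10803268e-06 -9.45356268e-01 -3.26039148e-01  8.44461226e+01]
 [ 9.99999851e-01 -1.80203158e-04  5.16036659e-04  3.54929085e-01]
 [-5.46591775e-04 -3.26039098e-01  9.45356127e-01 -1.42951906e+02]
 [ 0.00000000e+00  0.00000000e+00  0.00000000e+00  1.00000000e+00]]
```

Emit:
{"fn": "drive_tool", "kwargs": {
  "deltas": [
    [[0, 0, 0], [-1.4, 6.02, -3.38]],
    [[0, 0, 0], [-1.4, 6.02, -3.38]],
    [[0, 0, 0], [-1.4, 6.02, -3.38]],
    [[0, 0, 0], [-1.4, 6.02, -3.38]],
    [[0, 0, 0], [-1.4, 6.02, -3.38]],
    [[0, 0, 0], [-1.4, 6.02, -3.38]],
    [[0, 0, 0], [-1.4, 6.02, -3.38]],
    [[0, 0, 0], [0, 0, 0]],
    [[0, 0, 0], [0, 0, 0]]
  ],
  "claw": 3.6
}}

```text
clock: 1.05
position: [222.6, 583.8, 230.6]
ee_rot: [0.93, 0.032, 0.335, 0.147]
contact_force: [-0.3, 0.8, 0.8]
gripper_width: 36.2
grasp_force: 0.0
```

Emit:
{"fn": "drive_tool", "kwargs": {
  "deltas": [
    [[1.75, 2.5, 2.4], [0, 0, 0]],
    [[1.75, 2.5, 2.4], [0, 0, 0]],
    [[1.75, 2.5, 2.4], [0, 0, 0]],
    [[1.75, 2.5, 2.4], [0, 0, 0]],
    [[1.75, 2.5, 2.4], [0, 0, 0]],
    [[1.75, 2.5, 2.4], [0, 0, 0]],
    [[1.75, 2.5, 2.4], [0, 0, 0]],
    [[1.75, 2.5, 2.4], [0, 0, 0]],
    [[1.75, 2.5, 2.4], [0, 0, 0]],
    [[1.75, 2.5, 2.4], [0, 0, 0]],
    [[0, 0, 0], [0, 0, 0]],
    [[0, 0, 0], [0, 0, 0]]
  ]
}}

```text
clock: 2.25
position: [501.8, 311.4, 238.0]
ee_rot: [0.93, 0.03, 0.336, 0.145]
contact_force: [0.6, 0.9, -0.4]
gripper_width: 36.2
grasp_force: 0.0
```

```bash
python3 - <<'E'
from h import *
r=toolrot(np.radians(40),-.3); d=r.as_matrix()[:,2]
plan(knob(0)-110*d,r); plan(knob(0)+12*d,r)
s=arm.read_state(); w=snap('wrist','w1'); print(s['joints'].round(2))
M=np.array(w['mount']); q=R.from_quat(s['ee_rot'])
for k in (knob(0),knob(0,60)):
    c=np.linalg.inv(M)@np.r_[q.inv().apply(k-s['position']),1]; print(w['fx']*c[0]/c[2]+w['cx'],w['fy']*c[1]/c[2]+w['cy'],c[2])
E
```

```text
turn 1 x [-0.11 -0.03 -0.35] | shift cm [-0.26  0.06  0.17] rows 1 x [-0.257  0.058  0.169]
turn 1 x [-0.11 -0.03 -0.35] | shift cm [-0.26  0.06 12.37] rows 4 x [-0.064  0.014  3.092]
[ 1.04  0.23 -0.71  1.09 -0.86 -0.25]
285.0951022864163 211.484658336585 268.73474666865
309.03879362261983 229.0816533341442 319.0842327174515
```

View pics/w1.png

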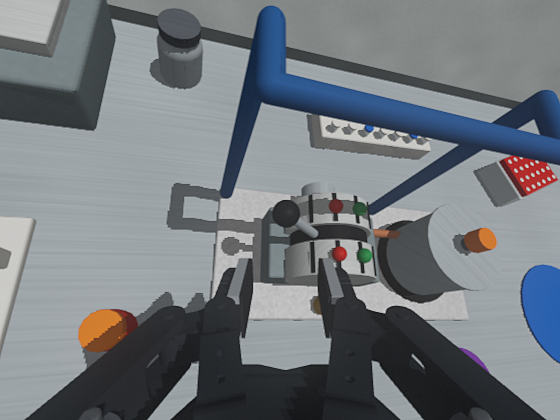

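The wrist picture shows the black knob at (287,213), against a predicted (285,211), between fingers centred near column 285. I'll advance.

Emit:
{"fn": "drive_tool", "kwargs": {
  "deltas": [
    [[-0.06, 0, 2.5], [0, 0, 0]],
    [[-0.06, 0, 2.5], [0, 0, 0]],
    [[-0.06, 0, 2.5], [0, 0, 0]],
    [[-0.04, 0, 2.5], [0, 0, 0]],
    [[-0.04, 0.05, 2.4], [0, 0, 0]],
    [[0, 0, 0], [0, 0, 0]],
    [[0, 0, 0], [0, 0, 0]]
  ]
}}

```text
clock: 3.0
position: [577.2, 281.4, 144.5]
ee_rot: [0.93, 0.032, 0.336, 0.146]
contact_force: [-0.3, 0.5, 0.5]
gripper_width: 35.7
grasp_force: 0.0
```

```bash
python3 - <<'E'
from h import *
r=toolrot(np.radians(40),-.3); d=r.as_matrix()[:,2]
plan(knob(0)+12*d,r)
qs=np.linspace(0,1.0,13); K=np.array([knob(q) for q in qs])
print((r.inv().apply(np.diff(K,axis=0))/10).round(2).tolist())
E
```

```text
turn 1 x [-0.14 -0.06 -0.05] | shift cm [0.13 0.25 0.01] rows 1 x [0.126 0.254 0.005]
[[0.26, 0.92, -0.3], [0.21, 0.95, -0.24], [0.15, 0.97, -0.18], [0.1, 0.99, -0.12], [0.05, 1.0, -0.06], [-0.01, 1.0, 0.01], [-0.06, 1.0, 0.07], [-0.11, 0.98, 0.13], [-0.16, 0.97, 0.2], [-0.22, 0.94, 0.26], [-0.26, 0.91, 0.32], [-0.31, 0.87, 0.37]]
```

Emit:
{"fn": "drive_tool", "kwargs": {
  "deltas": [
    [[0.1, 0.25, 0], [0, 0, 0]],
    [[0.13, 0.46, -0.15], [0, 0, 0]],
    [[0.13, 0.46, -0.15], [0, 0, 0]],
    [[0.1, 0.48, -0.12], [0, 0, 0]],
    [[0.1, 0.48, -0.12], [0, 0, 0]],
    [[0.08, 0.48, -0.09], [0, 0, 0]],
    [[0.08, 0.48, -0.09], [0, 0, 0]],
    [[0.05, 0.5, -0.06], [0, 0, 0]],
    [[0.05, 0.5, -0.06], [0, 0, 0]],
    [[0.02, 0.5, -0.03], [0, 0, 0]],
    [[0.02, 0.5, -0.03], [0, 0, 0]],
    [[0, 0.5, 0], [0, 0, 0]]
  ]
}}

```text
clock: 4.2
position: [575.6, 229.6, 172.2]
ee_rot: [0.93, 0.032, 0.335, 0.147]
contact_force: [0.1, 0.5, -0.1]
gripper_width: 36.1
grasp_force: 0.0
```

Emit:
{"fn": "drive_tool", "kwargs": {
  "deltas": [
    [[0, 0.5, 0], [0, 0, 0]],
    [[-0.03, 0.5, 0.03], [0, 0, 0]],
    [[-0.03, 0.5, 0.04], [0, 0, 0]],
    [[-0.05, 0.49, 0.06], [0, 0, 0]],
    [[-0.06, 0.49, 0.07], [0, 0, 0]],
    [[-0.08, 0.48, 0.1], [0, 0, 0]],
    [[-0.08, 0.48, 0.1], [0, 0, 0]],
    [[-0.11, 0.47, 0.13], [0, 0, 0]],
    [[-0.11, 0.47, 0.13], [0, 0, 0]],
    [[-0.13, 0.46, 0.16], [0, 0, 0]],
    [[-0.13, 0.46, 0.16], [0, 0, 0]],
    [[-0.15, 0.44, 0.18], [0, 0, 0]]
  ]
}}

```text
clock: 5.4
position: [573.4, 170.8, 174.7]
ee_rot: [0.93, 0.032, 0.335, 0.146]
contact_force: [0.3, 0.2, -0.5]
gripper_width: 36.0
grasp_force: 0.0
```

Emit:
{"fn": "drive_tool", "kwargs": {
  "deltas": [
    [[-0.15, 0.43, 0.18], [0, 0, 0]],
    [[0, 0, 0], [0, 0, 0]],
    [[0, 0, 0], [0, 0, 0]],
    [[0, 0, 0], [0, 0, 0]],
    [[0, 0, 0], [0, 0, 0]]
  ]
}}

```text
clock: 5.9
position: [573.5, 167.1, 174.2]
ee_rot: [0.93, 0.032, 0.336, 0.146]
contact_force: [0.6, 0.6, -0.8]
gripper_width: 35.9
grasp_force: 0.0
```

```bash
python3 - <<'E'
from h import *
r=toolrot(np.radians(40),-.3); d=r.as_matrix()[:,2]
plan(knob(1)+12*d,r)
s=arm.read_state(); w=snap('wrist','w2'); cv2.imwrite('pics/w2.png',cv2.resize(w['img'][120:330,180:460,::-1],None,fx=2.5,fy=2.5))
M=np.array(w['mount']); q=R.from_quat(s['ee_rot'])
for Q in (.5,1.0,1.5):
    c=np.linalg.inv(M)@np.r_[q.inv().apply(knob(Q)-s['position']),1]; print(Q,((w['fx']*c[0]/c[2]+w['cx'])-180)*2.5,(w['fy']*c[1]/c[2]+w['cy']-120)*2.5)
E
```

```text
turn 1 x [-0.14 -0.05 -0.05] | shift cm [ 0.03 -0.05 -0.04] rows 1 x [ 0.033 -0.053 -0.038]
0.5 -50.7419506765504 396.25034860490814
1.0 256.62175201379785 408.7500297740387
1.5 415.8989736798594 429.8731519017534
```

View pics/w2.png

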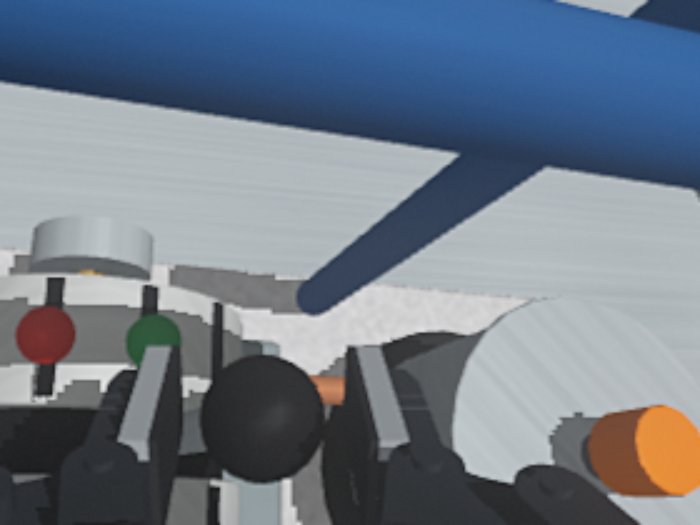

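The knob at crop (263,418) matches the predicted position for notch 1.0 (257,409). I'll back out and check.

Emit:
{"fn": "drive_tool", "kwargs": {
  "deltas": [
    [[0, 0, -1], [0, 0, 0]],
    [[0, 0, -2], [0, 0, 0]],
    [[0, 0, -3], [0, 0, 0]],
    [[0, 0, -3], [0, 0, 0]],
    [[0, 0, -4], [0, 0, 0]],
    [[0, 0, -4], [0, 0, 0]],
    [[0, 0, -3], [0, 0, 0]],
    [[0, 0, 0], [0, 0, 0]],
    [[0, 0, 0], [0, 0, 0]]
  ]
}}

```text
clock: 6.85
position: [446.3, 217.4, 320.6]
ee_rot: [0.93, 0.033, 0.336, 0.145]
contact_force: [0.2, 0.2, -0.5]
gripper_width: 35.9
grasp_force: 0.0
```

```bash
python3 - <<'E'
from h import *
s=arm.read_state(); w=snap('wrist','w3'); cv2.imwrite('pics/w3.png',cv2.resize(w['img'][120:320,200:440,::-1],None,fx=3,fy=3))
M=np.array(w['mount']); q=R.from_quat(s['ee_rot'])
p=np.load('st.npy')
def pr(k):
    c=np.linalg.inv(M)@np.r_[q.inv().apply(k-s['position']),1]; return ((w['fx']*c[0]/c[2]+w['cx'])-200)*3,(w['fy']*c[1]/c[2]+w['cy']-120)*3
for Q in (.5,.9,1.0,1.1,1.5): print(Q,pr(knob(Q)))
print('lid',pr(st(p,np.array([0,-90,133.]))))
# lid grasp
r=toolrot(0,0); g=st(p,np.array([0,-90,133.])); 
plan(g+[0,0,100],r)
E
```

```text
0.5 (np.float64(100.17234969718984), np.float64(182.5757217230344))
0.9 (np.float64(225.48115464762452), np.float64(196.75681909673384))
1.0 (np.float64(252.9428730170144), np.float64(203.32096902958688))
1.1 (np.float64(277.9191960518454), np.float64(210.78811166179275))
1.5 (np.float64(348.30149915766225), np.float64(246.1243141306341))
lid (np.float64(508.11728791829285), np.float64(285.11680459279773))
turn 6 x [ 2.73 -6.61  1.  ] | shift cm [12.12 18.61  8.67] rows 6 x [2.02  3.102 1.445]
```

View pics/w3.png

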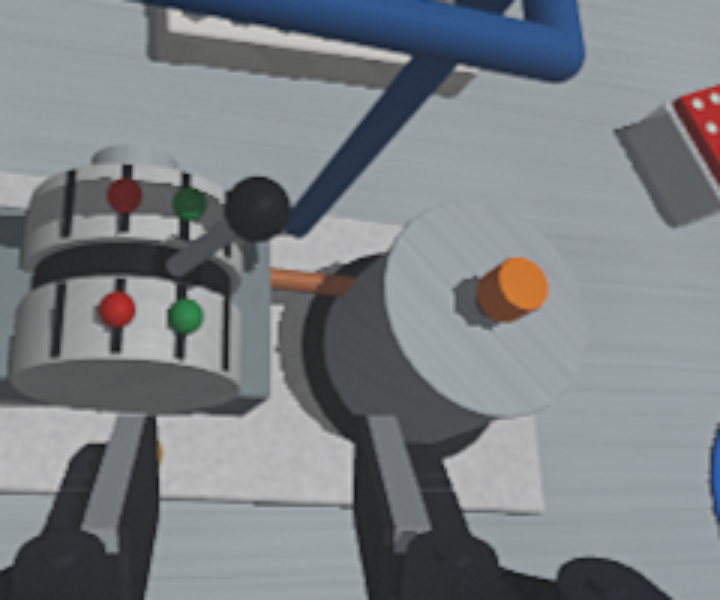

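The lever knob at (257,207) fits q=1.0 (253,203), in line with the green studs, and the lid is still on. Next I'll turn upright and go over the lid.

Emit:
{"fn": "drive_tool", "kwargs": {
  "deltas": [
    [[0, 0, 0], [2.73, -6.61, 1]],
    [[0, 0, 0], [2.73, -6.61, 1]],
    [[0, 0, 0], [2.73, -6.61, 1]],
    [[0, 0, 0], [2.73, -6.61, 1]],
    [[0, 0, 0], [2.73, -6.61, 1]],
    [[0, 0, 0], [2.73, -6.61, 1]],
    [[0, 0, 0], [0, 0, 0]]
  ],
  "claw": 5
}}

```text
clock: 7.6
position: [449.6, 215.5, 319.1]
ee_rot: [1.0, -0.024, -0.001, -0.0]
contact_force: [-0.5, -0.3, 0.8]
gripper_width: 50.4
grasp_force: 0.0
```

Emit:
{"fn": "drive_tool", "kwargs": {
  "deltas": [
    [[0, 3.1, 0], [0, 0, 0]],
    [[0, 3.1, 0], [0, 0, 0]],
    [[0, 3.1, 0], [0, 0, 0]],
    [[3, 3.1, 0], [0, 0, 0]],
    [[3, 3.1, 0], [0, 0, 0]],
    [[3, 3.1, 0], [0, 0, 0]],
    [[3.1, 0, 3], [0, 0, 0]],
    [[0, 0, 3], [0, 0, 0]],
    [[0, 0, 2], [0, 0, 0]],
    [[0, 0, 0], [0, 0, 0]],
    [[0, 0, 0], [0, 0, 0]]
  ]
}}

```text
clock: 8.7
position: [559.8, 25.4, 240.1]
ee_rot: [1.0, -0.02, 0.0, 0.001]
contact_force: [0.5, 1.1, 1.2]
gripper_width: 49.7
grasp_force: 0.0
```

```bash
python3 - <<'E'
from h import *
s=arm.read_state(); w=snap('wrist','w4'); p=np.load('st.npy')
M=np.array(w['mount']); q=R.from_quat(s['ee_rot']); g=st(p,np.array([0,-90,133.]))
c=np.linalg.inv(M)@np.r_[q.inv().apply(g+[0,0,11]-s['position']),1]; print('pred top',w['fx']*c[0]/c[2]+w['cx'],w['fy']*c[1]/c[2]+w['cy'],c[2],w['fx'])
m=cv2.inRange(cv2.cvtColor(w['img'],cv2.COLOR_RGB2HSV),(5,150,200),(18,255,255))
n,l,stt,cen=cv2.connectedComponentsWithStats(m); print([(stt[i],cen[i].round(1)) for i in range(1,n) if stt[i][4]>100])
r=toolrot(0,0); plan(g-[0,0,16],r,25); print(s['position'])
E
```

```text
pred top 283.82016646367737 214.0737159773747 253.4577848144826 290.0904713929617
[(array([313, 309,  18,  15, 210], dtype=int32), array([321.2, 316.3]))]
turn 1 x [ 0.03 -0.15  0.01] | shift cm [-0.04  0.02 12.43] rows 5 x [-0.008  0.003  2.486]
[559.84283069  25.40656256 240.11747982]
```

View pics/w4.png

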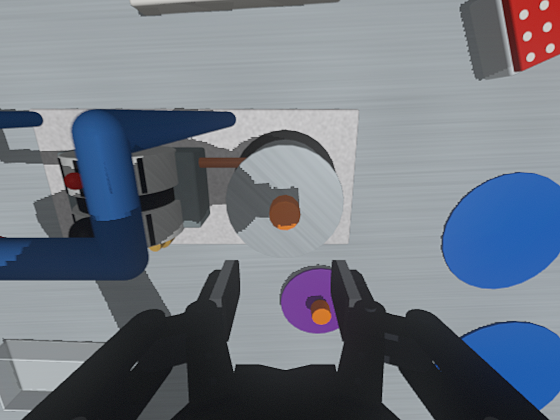

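The lid knob, in the gripper's shadow, is at (285,213), against a predicted (284,214). I'll descend and grip.

Emit:
{"fn": "drive_tool", "kwargs": {
  "deltas": [
    [[0, 0, 2.5], [0, 0, 0]],
    [[0, 0, 2.5], [0, 0, 0]],
    [[0, 0, 2.5], [0, 0, 0]],
    [[0, 0, 2], [0, 0, 0]],
    [[0, 0, 1.5], [0, 0, 0]],
    [[0, 0, 0.9], [0, 0, 0]],
    [[0, 0, 0.4], [0, 0, 0]],
    [[0, 0, 0], [0, 0, 0]],
    [[0, 0, 0], [0, 0, 0]]
  ]
}}

```text
clock: 9.65
position: [561.0, 26.3, 118.6]
ee_rot: [1.0, -0.02, 0.002, -0.0]
contact_force: [0.5, 0.1, -0.4]
gripper_width: 50.0
grasp_force: 0.0
```

Emit:
{"fn": "drive_tool", "kwargs": {
  "deltas": [
    [[0, 0, 0], [0, 0, 0]],
    [[0, 0, 0], [0, 0, 0]],
    [[0, 0, 0], [0, 0, 0]],
    [[0, 0, 0], [0, 0, 0]],
    [[0, 0, 0], [0, 0, 0]],
    [[0, 0, 0], [0, 0, 0]],
    [[0, 0, 0], [0, 0, 0]]
  ],
  "claw": 2
}}

```text
clock: 10.35
position: [560.8, 26.2, 118.6]
ee_rot: [1.0, -0.02, 0.001, -0.0]
contact_force: [-0.9, 0.4, 5.4]
gripper_width: 26.3
grasp_force: 59.0
```

Emit:
{"fn": "drive_tool", "kwargs": {
  "deltas": [
    [[0, 0, -0.3], [0, 0, 0]],
    [[0, 0, -0.5], [0, 0, 0]],
    [[0, 0, -0.8], [0, 0, 0]],
    [[0, 0, -1], [0, 0, 0]],
    [[0, 0, -1.5], [0, 0, 0]],
    [[0, 0, -1.5], [0, 0, 0]],
    [[0, 0, -1.2], [0, 0, 0]],
    [[0, 0, -0.8], [0, 0, 0]],
    [[0, 0, -0.4], [0, 0, 0]],
    [[0, 0, 0], [0, 0, 0]],
    [[0, 0, 0], [0, 0, 0]]
  ]
}}

```text
clock: 11.45
position: [559.7, 26.1, 196.9]
ee_rot: [1.0, -0.02, -0.0, -0.0]
contact_force: [1.2, -0.0, -2.8]
gripper_width: 25.9
grasp_force: 59.1
```

```bash
python3 - <<'E'
from h import *
s=arm.read_state();r=R.from_quat(s['ee_rot'])
plan([469,-285,s['position'][2]],toolrot(0,0)); print(s['position'],s['gripper_width'],s['grasp_force'],s['contact_force'],s['wrist_torque'])
E
```

```text
turn 1 x [-0.02  0.01 -0.  ] | shift cm [-7.79 31.46  0.  ] rows 9 x [-0.866  3.495  0.   ]
[559.72935747  26.10303633 196.90733447] 25.934268194376568 59.07998263835907 [ 1.16700726 -0.02889153 -2.80551022] [-0.00991377  0.03833388  0.01746142]
```

Emit:
{"fn": "drive_tool", "kwargs": {
  "deltas": [
    [[-0.2, 0.8, 0], [0, 0, 0]],
    [[-0.4, 1.6, 0], [0, 0, 0]],
    [[-0.6, 2.4, 0], [0, 0, 0]],
    [[-0.75, 3, 0], [0, 0, 0]],
    [[-0.75, 3, 0], [0, 0, 0]],
    [[-0.75, 3, 0], [0, 0, 0]],
    [[-0.75, 3, 0], [0, 0, 0]],
    [[-0.75, 3, 0], [0, 0, 0]],
    [[-0.75, 3, 0], [0, 0, 0]],
    [[-0.75, 3, 0], [0, 0, 0]],
    [[-0.6, 2.4, 0], [0, 0, 0]],
    [[-0.4, 1.6, 0], [0, 0, 0]]
  ]
}}

```text
clock: 12.65
position: [471.6, -270.9, 196.9]
ee_rot: [1.0, -0.022, -0.0, -0.0]
contact_force: [0.4, 0.6, -2.4]
gripper_width: 26.1
grasp_force: 59.3
```

Emit:
{"fn": "drive_tool", "kwargs": {
  "deltas": [
    [[-0.2, 0.9, 0], [0, 0, 0]],
    [[-0.15, 0.75, 0], [0, 0, 0]],
    [[0, 0, 0], [0, 0, 0]],
    [[0, 0, 0], [0, 0, 0]],
    [[0, 0, 0], [0, 0, 0]]
  ]
}}

```text
clock: 13.15
position: [469.6, -284.3, 197.3]
ee_rot: [1.0, -0.02, 0.001, -0.0]
contact_force: [1.1, -0.2, -1.9]
gripper_width: 26.2
grasp_force: 59.3
```

```bash
python3 - <<'E'
from h import *
s=arm.read_state()
plan([469,-285,24.],toolrot(0,0)); print(s['position'],s['gripper_width'],s['grasp_force'])
a=snap('scene','s5');b=snap('top','t5')
c=np.hstack([cv2.resize(a['img'][110:300,100:290],(390,390)),cv2.resize(b['img'][140:290,300:450],(390,390))]); cv2.imwrite('pics/c5.png',c[:,:,::-1])
E
```

```text
turn 1 x [-0.04 -0.06  0.06] | shift cm [-0.06  0.07 17.33] rows 5 x [-0.012  0.014  3.465]
[ 469.60380611 -284.34580363  197.25572747] 26.1841888691588 59.26488518714905
```

View pics/c5.png

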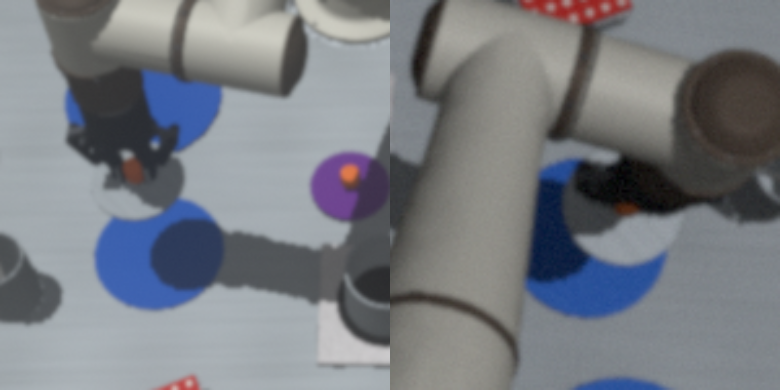

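The lid hangs level from the gripper over the small pad, with the big pad and the purple lid left alone. I'll lower it.

Emit:
{"fn": "drive_tool", "kwargs": {
  "deltas": [
    [[0, 0, 0.8], [0, 0, 0]],
    [[0, 0, 1.6], [0, 0, 0]],
    [[0, 0, 2.4], [0, 0, 0]],
    [[0, 0, 2.6], [0, 0, 0]],
    [[0, 0, 2.6], [0, 0, 0]],
    [[0, 0, 2.4], [0, 0, 0]],
    [[0, 0, 1.8], [0, 0, 0]],
    [[0, 0, 1.2], [0, 0, 0]],
    [[0, 0, 0.8], [0, 0, 0]],
    [[0, 0, 0.5], [0, 0, 0]],
    [[0, 0, 0.2], [0, 0, 0]],
    [[0, 0, 0], [0, 0, 0]]
  ]
}}

```text
clock: 14.45
position: [469.9, -284.9, 28.6]
ee_rot: [1.0, -0.02, 0.001, -0.0]
contact_force: [0.2, -0.6, -2.3]
gripper_width: 26.4
grasp_force: 59.3
```

Emit:
{"fn": "drive_tool", "kwargs": {
  "deltas": [
    [[0, 0, 0.1], [0, 0, 0]],
    [[0, 0, 0.1], [0, 0, 0]],
    [[0, 0, 0.1], [0, 0, 0]],
    [[0, 0, 0.05], [0, 0, 0]],
    [[0, 0, 0], [0, 0, 0]],
    [[0, 0, 0], [0, 0, 0]]
  ]
}}

```text
clock: 15.05
position: [469.7, -284.9, 24.8]
ee_rot: [1.0, -0.02, 0.001, -0.0]
contact_force: [0.7, 0.6, -3.6]
gripper_width: 26.4
grasp_force: 59.3
```

Emit:
{"fn": "drive_tool", "kwargs": {
  "deltas": [
    [[0, 0, 0.05], [0, 0, 0]],
    [[0, 0, 0.05], [0, 0, 0]],
    [[0, 0, 0], [0, 0, 0]],
    [[0, 0, 0], [0, 0, 0]]
  ]
}}

```text
clock: 15.45
position: [469.6, -284.8, 23.7]
ee_rot: [1.0, -0.02, 0.001, -0.0]
contact_force: [-0.2, 0.0, -2.1]
gripper_width: 26.0
grasp_force: 59.3
```

Emit:
{"fn": "drive_tool", "kwargs": {
  "deltas": [
    [[0, 0, 0.05], [0, 0, 0]],
    [[0, 0, 0], [0, 0, 0]],
    [[0, 0, 0], [0, 0, 0]]
  ]
}}

```text
clock: 15.75
position: [469.6, -284.8, 23.7]
ee_rot: [1.0, -0.02, 0.001, -0.0]
contact_force: [-1.1, 2.0, 1.8]
gripper_width: 26.2
grasp_force: 59.6
```

Emit:
{"fn": "drive_tool", "kwargs": {
  "deltas": [
    [[0, 0, 0.04], [0, 0, 0]],
    [[0, 0, 0], [0, 0, 0]],
    [[0, 0, 0], [0, 0, 0]]
  ]
}}

```text
clock: 16.05
position: [469.6, -284.8, 23.6]
ee_rot: [1.0, -0.02, 0.001, -0.0]
contact_force: [-1.0, 2.1, 5.3]
gripper_width: 26.0
grasp_force: 59.8
```

Emit:
{"fn": "drive_tool", "kwargs": {
  "deltas": [
    [[0, 0, 0], [0, 0, 0]],
    [[0, 0, 0], [0, 0, 0]],
    [[0, 0, 0], [0, 0, 0]],
    [[0, 0, 0], [0, 0, 0]],
    [[0, 0, 0], [0, 0, 0]]
  ],
  "claw": 5
}}

```text
clock: 16.55
position: [469.6, -284.9, 22.7]
ee_rot: [1.0, -0.02, 0.001, -0.0]
contact_force: [0.8, 0.4, 0.1]
gripper_width: 50.2
grasp_force: 0.0
```

Emit:
{"fn": "drive_tool", "kwargs": {
  "deltas": [
    [[0, 0, -0.5], [0, 0, 0]],
    [[0, 0, -1], [0, 0, 0]],
    [[0, 0, -2], [0, 0, 0]],
    [[0, 0, -3], [0, 0, 0]],
    [[0, 0, -4], [0, 0, 0]],
    [[0, 0, -4], [0, 0, 0]],
    [[-4, 0, -4], [0, 0, 0]],
    [[-4, 0, 0], [0, 0, 0]],
    [[-4, 0, 0], [0, 0, 0]],
    [[0, 0, 0], [0, 0, 0]],
    [[0, 0, 0], [0, 0, 0]]
  ]
}}

```text
clock: 17.65
position: [353.9, -280.5, 204.4]
ee_rot: [1.0, -0.021, 0.002, 0.0]
contact_force: [0.9, -0.2, 0.1]
gripper_width: 49.8
grasp_force: 0.0
```

```bash
python3 - <<'E'
from h import *
a=snap('scene','s6');b=snap('top','t6');w=snap('wrist','w6')
c=np.hstack([cv2.resize(a['img'][110:300,100:430],(450,260)),cv2.resize(w['img'],(347,260))]); cv2.imwrite('pics/c6.png',c[:,:,::-1])
E
```

```text
(no output)
```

View pics/c6.png

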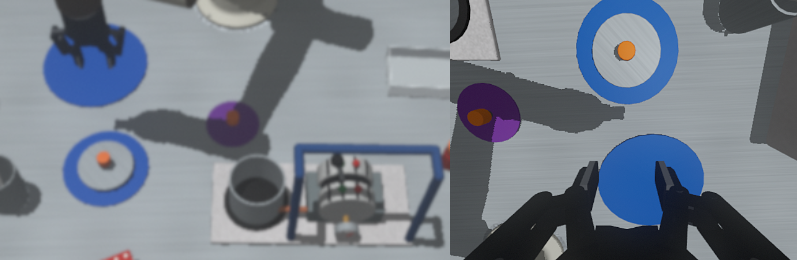

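The lid lies flat and centred on the small blue pad, at scene-crop (105,163) and wrist-crop (626,50). The lever is at the green studs (338,162), the canister is open, and the gripper is clear.

```bash
python3 -c "
from bench import arm
print(arm.job_done())"
```

```text
the job is handed in; nothing more can be done
None
```

The lever was settled in the green notch before the lid was lifted, the steel lid lies flat and centred on the 180 mm blue pad, and the job is handed in; the hand-in reported no verdict.

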